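Fit the foot to a scooter's kickstand and snap the stand away

ROBOT

A 6-joint arm with a two-finger parallel gripper is mounted at the origin on a cart in front of the work surface, level with it; the furniture and walls round the work are solid. World frame = base frame: x ahead of the robot, y to its left, z up, the work surface at z = 0. Lengths are in mm, angles in rad, forces in N, time in s.
With the tool pointing down it reaches from about 350 to 875 mm from the base axis. Payload 4.2 kg.
Tool frame: the origin (TCP) lies between the finger pads; the fingertips stand 17 mm ahead of it and the grasp point (between the pads) lies 2 mm behind it; z points along the fingers, y is the line along which they close (so a half turn about z gives the same grasp; the last joint's range is limited). The gripper opens to 85 mm and grips with 20 to 120 N. Pads are 22 mm wide; open, the fingers measure 114 mm over their backs; the gripper's body (76 mm by 85 mm) begins 54 mm behind the grasp point. The pads swing forward as they close: fully open they stand 13 mm farther back than shut.
Start: joints at [0.259, 0.385, 0.008, 0, -1.194, -0.259], TCP at [624.979, 0.025, 248.312] pointing down, gripper open.
Joint ranges: [-3.14, 3.14], [-1.21, 2.06], [-1.07, 1.41], [-3.16, 2.05], [-2.99, -0.16], [-3.1, 3.1]. Speed limits (rad/s): [2.79, 2.79, 3.14, 3.14, 3.14, 3.14].

INTERFACE

Orientations are given as a rotation vector (axis times angle).
In Python, from station import r gives the robot as it stands. The module is installed in compiled form; this text tells all that it offers.
- The arm moves only by the tool arm_command, never from a script. Its argument "plan" is a list of rows, each a list of 3 entries, a list of its own where there are three numbers: the shift along the tool's x, y, z in mm, then the turn about the tool's z in degrees, then the gripper's target within -1 to 1 (fully open at 1, half-way at 0, shut at -1). A call has 1 to 8 rows; each row shifts and turns the commanded pose from where the row before left it, along the tool's axes as they then stand; what a row does not reach is not made up. A row lasts 1/8 s, in which the tool goes at most 62.5 mm and 10.7 degrees, less where a joint would pass 70% of its speed; a pose out of reach is approached as far as the arm can. A call is refused whole if a number of a shift passes 62.5 or a number of a turn 10.7, either way. A call with a gripper value outside its range is refused whole. The fingers move at their own pace and stop on an object; "newtons" is the grip in N (left out, the last holds). Time passes only in rows, so rows that do not move let the fingers close. It gives the time, the measured TCP pose, the force, the opening and the grip force at its end, in the units of the state.
- r.sense(): the state, without advancing time (a new reading comes with each control period).
- r.capture(name): name is "scene" or "side" or "wrist"; returns (picture, depth): 384x512x3 uint8, red, green, blue; 384x512 float32, mm along the optical axis (not along the pixel's ray), 0 where there is no reading.
- r.camera_info(name): a dict with "fx", "fy", "cx", "cy" (pixels), "origin" and "attitude" of the camera in the world. Camera axes: x right, y down, z forward; pixel columns grow to the right and rows downward; lengths in mm; the calibration is good to about 2 mm. The wrist camera is an equidistant fisheye: a pixel r from the principal point sees the ray r / f radians off the axis. A picture is of the moment at which its call begins: read the wrist's pose just before it. camera_info takes no time and is no camera call; for the wrist camera it gives the pose at the moment of the call.
- r.finish_job(): hands the job in; it is judged then, once.
The state is a dict: "time": time; "joint_pos": joint angles; "joint_velocities": joint speeds; "tau": joint torques, N m; "tcp_pos": TCP position; "tcp_rot": TCP orientation; "force": force on the tool from outside, world axes, zero at the start; "moment": the same for the moment, N m; "width": opening from 0.0 (shut) to 1.0 (fully open); "gripper_force": force on a finger pad.
Only numpy, scipy, OpenCV 4.12 (cv2) and the standard library are available. Lean on these libraries where they do the work, as an engineer would, in place of code of your own. Each camera call takes 0.05 s, during which the arm holds its last target. There are 200 camera calls.

TASK

A kick scooter's deck hangs upside down in the bench clamp with its sprung kickstand swung out. Push the orange foot fully home onto the end of the stand, until it clicks over its barbs and sits down on the collar, then push the stand over its centre so that it snaps to its folded stop alongside the deck, with the foot still fully on. Press and push gently so that the deck is not wrenched in the rubber jaws, and leave the loose tools and the bearing where they lie.

Things in the scene. Friction and masses are not known exactly. Their poses are not given: they have to be found in the camera images.
- workstand: Low red bench clamp with a blue scooter deck (wheels and bar off, upside down), fixed on a plywood riser, top 130 mm above the bench. Origin on the riser's top. In its axes (z up, mm) the deck runs along y: jaws at y = -200 (92 tall), deck -114 to 122, half width 48, top 66; rear plates to 172. The kickstand swings in the plane x = -70 (robot's side), pivot at y = 0, z = 69.
- deck (a joint): Give of the deck in the rubber jaws, rad: hinge about the workstand's x axis through the jaws, 0 = at rest, positive = stand end pressed down. Elastic, about 95 Nm/rad: a push along the swung-out leg lets the stand sink about 0.42 mm per N. Beyond 0.06 either way (about 28 N down on the stand) the deck is wrenched.
- stand_hinge (a point): Pivot of the aluminium kickstand. Axes turn with the leg: z along the leg from pivot to free end, x along the pivot axis (the workstand's x). A coil spring lies within 40 mm of the pivot, 8 to 22 mm to the -x side of the leg's axis. The leg must not be shoved with more than 30 N.
- stand_collar (a point): On the leg's axis 95 mm from the pivot, top face of the collar (21 mm wide, 5 thick) on which the foot's rim must sit; axes as stand_hinge. From 36 to 89 mm off the pivot the leg is round, 13.6 mm. Beyond the collar a 12 mm steel spigot goes on for 26 mm; its last 4 mm taper to 7 mm. Two sprung barbs (-x and +x sides) ramp out by 3 mm, from 11 down to 2.6 mm above it.
- stand (a joint): Kickstand swing in rad: 0 = swung out (stop; leg up, leaning 0.14 past upright to the workstand's -y), 1.62 = folded (stop; leg towards the workstand's +y, 0.09 above level). Sprung to either stop; dead centre about 0.9. From 0 it takes about 11 N at 80 mm from the pivot, falling evenly to nothing at dead centre; past that the leg runs to the folded stop by itself.
- foot: The stand's foot: orange ribbed hard-plastic cap, 26 mm diameter, 40 tall, 35 g, standing on its open end on the riser, sole up. Origin: centre of the open rim, z towards the sole. Bore 14 mm, 29 deep. Home = origin on stand_collar, z axes in line. From 8 mm above the collar the barbs resist, evenly up to about 12 to 18 N at 3 mm; then it clicks home and is held; let go earlier, it backs off.
- allen_set: Bystander: red folder of hex keys, 85 x 28 x 21 mm, on the riser's front left; origin under its centre.
- spanner_13: Bystander: combination spanner, 170 x 28 x 6 mm, on the riser in front of the deck; origin under its centre.
- bearing_52: Bystander: ball bearing, 52 mm diameter, 15 mm tall, on the riser in front of the deck; origin under its centre.
- driver_red: Bystander: screwdriver with red handle, 170 x 26 x 27 mm, along the riser's front edge, right; origin under its centre.

How it is judged:
By the outcome, as a careful person would: the job done as asked, in the order asked, and still so for the second after the job is handed in, with the robot touching nothing.
It also fails if it takes over 59 s, if anything falls off the work surface, if the arm or the gripper's body presses on something with over 40 N, if the wrist force passes 120 N, or if a joint passes its speed limit or range.

## Working session

There is one attempt and no reset: what is moved stays moved. The work goes in short steps, Python scripts to look and compute and a tool call to move; the robot and the scene stay as the last step left them, time stands still between calls to the robot, and variables do not carry over. Pictures are saved under pics/ and viewed, at most 10 in all, crops included, and the job is handed in when it is done.

Besides the shell and the picture viewer there is one more tool, called after ">>>" as name([rows], argument=value, ...), one row to a line, values as JSON. arm_command: Moves the arm, as the interface text tells. Its arguments: {"type":"object","properties":{"plan":{"type":"array"},"newtons":{"type":"number"}},"required":["plan"]}

```bash
mkdir -p pics; cat > h.py <<'E'
import numpy as np, cv2
from station import r
from scipy.spatial.transform import Rotation as R
def cam(n):
    i=r.camera_info(n); a=np.array(i['attitude'],float)
    M=a if a.shape==(3,3) else R.from_rotvec(a).as_matrix()
    return i,np.array(i['origin'],float),M
def cloud(n,d):
    i,o,M=cam(n); v,u=np.mgrid[:d.shape[0],:d.shape[1]]
    p=np.stack([(u-i['cx'])/i['fx']*d,(v-i['cy'])/i['fy']*d,d],-1)
    return p@M.T+o
E
python3 - <<'E'
from h import *
for n in ['scene','side']:
    p,d=r.capture(n); cv2.imwrite(f'pics/{n}0.png',p[...,::-1]); np.savez(f'{n}0',p=p,d=d)
    print(n,r.camera_info(n))
print(r.sense())
a=cv2.imread('pics/scene0.png');b=cv2.imread('pics/side0.png')
E
```

```text
scene {'fx': 369.36242574187963, 'fy': 369.36242574187963, 'cx': 259.06938885263696, 'cy': 198.68596739312198, 'origin': array([ 144.14495058, -448.17298063,  683.04732988]), 'attitude': array([-2.04876238,  0.52086536, -0.27954635])}
side {'fx': 472.03157524382954, 'fy': 472.03157524382954, 'cx': 260.19449450715285, 'cy': 183.28079875476837, 'origin': array([ 141.01166542, -457.86504923,  854.61007391]), 'attitude': array([-2.19228143,  0.58090671, -0.24741561])}
{'time': 0.1, 'joint_pos': array([ 2.58613833e-01,  3.85495033e-01,  6.75657082e-03, -4.26058132e-04,
       -1.19399250e+00, -2.58566046e-01]), 'joint_velocities': array([ 0.00176019, -0.00110548,  0.0039927 ,  0.00144146, -0.00081425,
        0.00059821]), 'tau': array([-2.41840362e-04, -3.93318665e+01,  1.88929778e+01,  4.19793829e+00,
       -2.58899068e-03, -3.31562532e-06]), 'tcp_pos': array([6.24513487e+02, 2.56040586e-02, 2.47320664e+02]), 'tcp_rot': array([ 2.22027785e+00, -2.22052068e+00, -2.06464630e-03]), 'force': array([ 0.39529871,  0.13464966, -0.8712931 ]), 'moment': array([-0.01657651,  0.02287424, -0.01261058]), 'gripper_force': 0.0, 'width': 0.9995689322067514}
```

View pics/scene0.png

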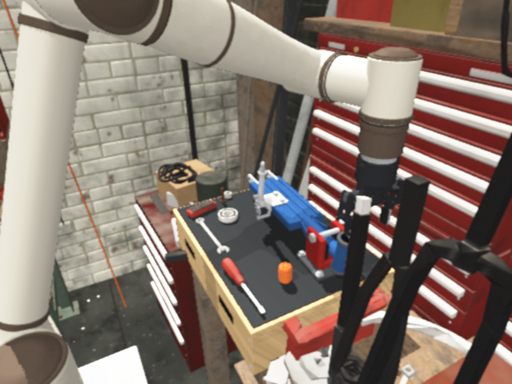

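View pics/side0.png

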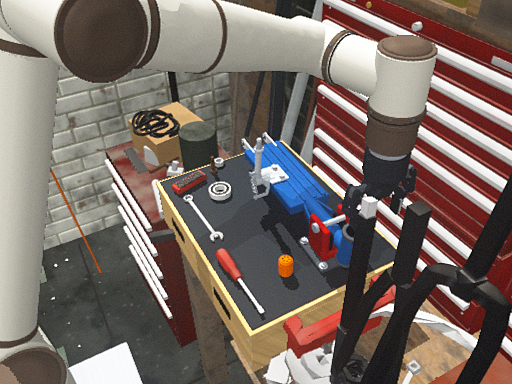

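Both views show the orange foot (scene (285,272), side (286,265)) on the riser. The stand is upright at scene (262,185) and side (259,160), and the blue deck runs away to the upper left. Next I measure with depth.

```bash
python3 - <<'E'
from h import *
ims=[]
for n,(u0,v0,u1,v1) in [('scene',(225,150,345,290)),('side',(225,125,345,285))]:
    z=np.load(n+'0.npz');p,d=z['p'],z['d'];P=cloud(n,d)
    hsv=cv2.cvtColor(p,cv2.COLOR_RGB2HSV)
    o=(hsv[...,0]>8)&(hsv[...,0]<20)&(hsv[...,1]>190)&(hsv[...,2]>120)
    m=np.zeros_like(o);m[250:300,265:310]=1;o&=m
    q=P[o&(d>0)];print(n,'foot n',len(q),'zmin/max',np.percentile(q[:,2],[1,50,98]),'med',np.median(q,0))
    top=q[q[:,2]>np.percentile(q[:,2],98)-6];print(' top centre',top.mean(0),(top.max(0)+top.min(0))/2)
    b=(hsv[...,0]>100)&(hsv[...,0]<120)&(hsv[...,1]>150)&(d>0)
    m=np.zeros_like(b);m[120:280,240:360]=1;q=P[b&m];print(' blue z',np.percentile(q[:,2],[1,10,50,90,99]))
    t=q[abs(q[:,2]-196)<5];(c,s,a)=cv2.minAreaRect(t[:,:2].astype(np.float32));print(' deck rect',c,s,a,len(t))
    # riser plane
    k=P[(hsv[...,2]<70)&(d>0)];k=k[(k[:,2]>110)&(k[:,2]<145)];print(' riser z',np.median(k[:,2]),len(k))
    for v in range(v0+8,v0+75,5):
        print(v,[(u,*np.round(P[v,u]).astype(int)) for u in range(250,274,3)if 0<d[v,u]<1200 and P[v,u,2]>190][:6])
    ims.append(cv2.resize(p[v0:v1,u0:u1],(390,520),interpolation=cv2.INTER_CUBIC))
cv2.imwrite('pics/crop.png',np.hstack(ims)[...,::-1])
E
```

```text
scene foot n 144 zmin/max [133.99418163 151.91225853 168.66816777] med [460.10414151  45.27246229 151.91225853]
 top centre [464.51489951  46.6626151  166.27466237] [463.62893805  53.46893123 166.78362783]
 blue z [163.93635776 184.91543715 197.13109803 201.1823902  220.54078878]
 deck rect (584.8280029296875, 182.27447509765625) (385.6067810058594, 95.26480865478516) 86.8966293334961 1408
 riser z 130.74704750972643 2886
158 []
163 [(262, np.int64(517), np.int64(247), np.int64(317)), (265, np.int64(524), np.int64(245), np.int64(316))]
168 [(262, np.int64(516), np.int64(245), np.int64(305)), (265, np.int64(525), np.int64(247), np.int64(302))]
173 [(259, np.int64(511), np.int64(252), np.int64(290)), (262, np.int64(515), np.int64(244), np.int64(293)), (265, np.int64(522), np.int64(241), np.int64(292)), (268, np.int64(627), np.int64(415), np.int64(191)), (271, np.int64(627), np.int64(396), np.int64(199))]
178 [(250, np.int64(566), np.int64(414), np.int64(190)), (253, np.int64(566), np.int64(395), np.int64(199)), (262, np.int64(518), np.int64(249), np.int64(276)), (268, np.int64(606), np
[... 4399 characters left out ...]
 (256, np.int64(514), np.int64(259), np.int64(210)), (259, np.int64(520), np.int64(256), np.int64(209)), (262, np.int64(528), np.int64(257), np.int64(205)), (265, np.int64(534), np.int64(254), np.int64(205)), (268, np.int64(540), np.int64(251), np.int64(204))]
183 [(253, np.int64(503), np.int64(252), np.int64(205)), (256, np.int64(514), np.int64(259), np.int64(195)), (259, np.int64(519), np.int64(255), np.int64(196)), (262, np.int64(528), np.int64(257), np.int64(191)), (265, np.int64(533), np.int64(253), np.int64(191)), (268, np.int64(538), np.int64(248), np.int64(193))]
188 [(253, np.int64(500), np.int64(248), np.int64(195)), (256, np.int64(507), np.int64(246), np.int64(193))]
193 []
198 []
```

View pics/crop.png

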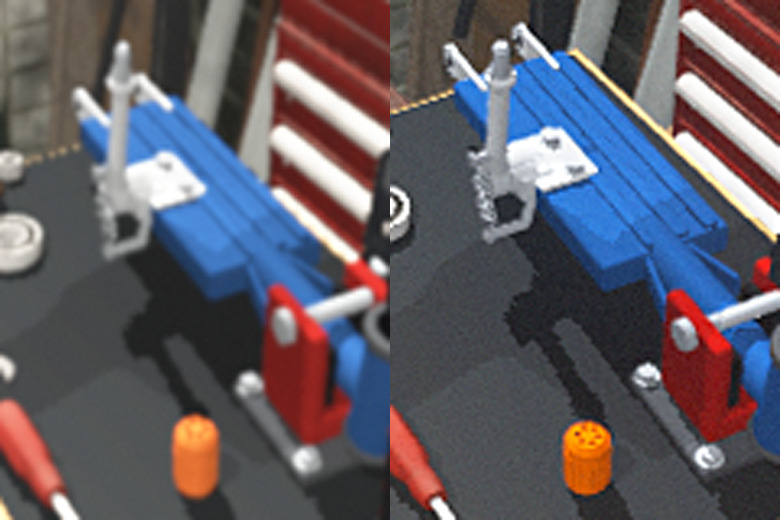

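The crop shows the spigot, collar and leg at scene ~(262,163-200), the spring on the near side of the pivot, and the foot sole up beside the red jaw. Next: the wrist view, and clearance around the foot.

```bash
python3 - <<'E'
from h import *
print(r.camera_info('wrist'))
p,d=r.capture('wrist');cv2.imwrite('pics/w0.png',p[...,::-1]);np.savez('wrist0',p=p,d=d)
for n in ['scene','side']:
    z=np.load(n+'0.npz');p,d=z['p'],z['d'];P=cloud(n,d)
    q=P[(d>0)&(d<1300)];dd=np.hypot(q[:,0]-466,q[:,1]-52)
    for lo,hi in [(136,150),(150,170),(170,240)]:
        s=q[(dd>16)&(dd<110)&(q[:,2]>lo)&(q[:,2]<hi)]
        if len(s):
            H,xe,ye=np.histogram2d(s[:,0],s[:,1],bins=[range(360,590,15),range(-60,170,15)])
            print(n,lo,[(int(xe[i]),int(ye[j]),int(H[i,j])) for i,j in zip(*np.nonzero(H>1))])
    # left deck edge
    e=q[(q[:,2]>170)&(q[:,2]<192)&(q[:,1]>150)&(q[:,1]<380)&(q[:,0]>520)&(q[:,0]<570)]
    print('deck side x at y', [(y,np.round(np.median(e[abs(e[:,1]-y)<10][:,0]),1)) for y in range(160,375,20)if (abs(e[:,1]-y)<10).any()])
    l=q[(abs(q[:,0]-518)<14)&(abs(q[:,1]-252)<20)&(q[:,2]>240)&(q[:,2]<286)];print('leg',np.median(l,0),len(l))
    l=q[(abs(q[:,0]-518)<14)&(abs(q[:,1]-252)<20)&(q[:,2]>298)];print('spig',np.median(l,0),l.max(0),len(l))
    print('stem front y',)
E
```

```text
{'fx': 297.3186396354542, 'fy': 297.3186396354542, 'cx': 254.209914640269, 'cy': 190.9304058284786, 'origin': array([624.80472045, -71.41879473, 373.21647936]), 'attitude': array([-9.63088709e-04, -3.10736776e+00, -4.47100191e-01])}
scene 136 [(360, 30, 3), (360, 45, 2), (360, 60, 6), (360, 75, 30), (360, 90, 19), (375, -15, 18), (375, 0, 24), (375, 15, 22), (375, 30, 16), (375, 45, 16), (375, 60, 11), (375, 75, 24), (375, 90, 7), (375, 105, 4), (375, 120, 2), (525, 0, 3), (525, 15, 54), (525, 30, 33), (525, 45, 31), (525, 60, 28), (525, 75, 28), (525, 90, 31), (525, 105, 5), (540, 0, 2), (540, 15, 36), (540, 30, 32), (540, 45, 16), (540, 60, 16), (540, 75, 19), (540, 90, 15), (540, 105, 2), (555, 0, 4), (555, 15, 26), (555, 30, 21)]
scene 150 [(360, 75, 2), (360, 90, 10), (360, 105, 5), (375, 75, 5), (375, 90, 13), (375, 105, 19), (375, 120, 2), (525, 30, 2), (540, 30, 56), (540, 45, 27), (540, 60, 29), (540, 75, 22), (540, 90, 3), (555, -15, 6), (555, 0, 45), (555, 15, 18), (555, 30, 37), (570, 30, 12), (570, 45, 3)]
scene 170 [(525, 45, 24), (525, 60, 27), (540, 30, 165), (540, 45
[... 1435 characters left out ...]
(525, 60, 37), (540, 30, 163), (540, 45, 107), (540, 60, 72), (540, 75, 89), (540, 90, 15), (540, 105, 5), (555, -15, 49), (555, 0, 133), (555, 15, 53), (555, 30, 77), (555, 45, 24), (555, 60, 27), (555, 105, 9), (570, 15, 4), (570, 30, 16), (570, 45, 27), (570, 60, 16)]
deck side x at y [(160, np.float64(543.7)), (180, np.float64(538.4)), (200, np.float64(539.5)), (220, np.float64(540.5)), (240, np.float64(536.5)), (260, np.float64(532.8)), (300, np.float64(546.8)), (320, np.float64(546.6)), (340, np.float64(547.3)), (360, np.float64(547.9))]
leg [517.33444506 252.36743798 261.15374117] 99
spig [517.84689822 247.0617033  307.64620502] [526.57197004 253.34617052 318.46143047] 56
stem front y
```

View pics/w0.png

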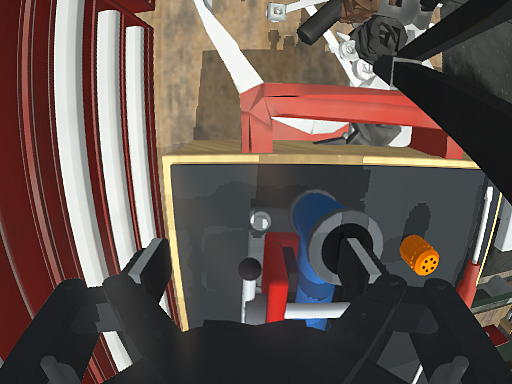

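Wrist view: foot at (420,255) with its sole centre at about (428,263), red jaw at (283,280) with free space between them. I locate the sole by ray casting.

```bash
cat >> h.py <<'E'
def wray(u,v):
    i,o,M=cam('wrist'); a=np.array([u-i['cx'],v-i['cy']])/i['fx']; t=np.hypot(*a)
    return o,M@np.array([*(a/t*np.sin(t)),np.cos(t)])
def wz(u,v,z):
    o,k=wray(u,v); return o+k*(z-o[2])/k[2]
def orange(p):
    h=cv2.cvtColor(p,cv2.COLOR_RGB2HSV); return ((h[...,0]>6)&(h[...,0]<20)&(h[...,1]>190)&(h[...,2]>90)).astype(np.uint8)
E
python3 - <<'E'
from h import *
p=np.load('wrist0.npz')['p'];m=orange(p);n,l,s,c=cv2.connectedComponentsWithStats(m)
for k in np.argsort(-s[1:,4])[:2]+1: print(s[k],c[k],wz(*c[k],150))
print('sole',wz(428,263.5,170))
for n_ in ['scene','side']:
    p=np.load(n_+'0.npz')['p'];m=orange(p);n,l,s,c=cv2.connectedComponentsWithStats(m)
    k=np.argmax(s[1:,4])+1;i,o,M=cam(n_);print(s[k],c[k]);kk=M@np.array([(c[k][0]-i['cx'])/i['fx'],(c[k][1]-i['cy'])/i['fy'],1]);print(o+kk*(152-o[2])/kk[2])
E
```

```text
[400 235  39  40 853] [416.22157093 251.79132474] [470.3221442   54.68558711 150.        ]
[427 263   5   5  16] [428.8125 264.8125] [450.58921711  71.0348168  150.        ]
sole [467.56677371  56.760291   170.        ]
[279 267  12  16 143] [285.02797203 275.55244755]
[461.2964934   46.32353782 152.        ]
[279 255  14  22 254] [285.54330709 266.07086614]
[465.61104838  54.21678847 152.        ]
```

>>> arm_command([
  [[0,0,-40],0,0.3],
  [[-14,40,0],0,0.3],
  [[-14,40,0],0,0.3],
  [[-14,40,0],0,0.3],
  [[-13,37,0],0,0.3],
  [[0,0,40],0,0.3],
  [[0,0,20],0,0.3],
  [[0,0,0],0,0.3],
], newtons=40)

```text
time: 1.15
tcp_pos: [466.9, 54.6, 226.9]
tcp_rot: [2.219, -2.219, -0.002]
force: [-0.1, -0.6, 1.0]
width: 0.651
gripper_force: 0.0
```

```bash
python3 - <<'E'
from h import *
s=r.sense();print(s['tcp_pos'],s['tcp_rot'],s['width'],s['force'])
p,d=r.capture('wrist');cv2.imwrite('pics/w1.png',p[...,::-1])
m=orange(p);n,l,st,c=cv2.connectedComponentsWithStats(m);k=np.argmax(st[1:,4])+1;print(st[k],c[k],[wz(*c[k],z) for z in (150,170)])
E
```

```text
[466.86611223  54.64398192 226.93606005] [ 2.21887555 -2.21876981 -0.00235621] 0.6508000594852354 [-0.13393762 -0.61075881  1.00514289]
[ 234  187   40   51 1536] [253.45442708 211.90169271] [array([468.40374247,  59.39864892, 150.        ]), array([468.37361887,  51.9693198 , 170.        ])]
```

View pics/w1.png

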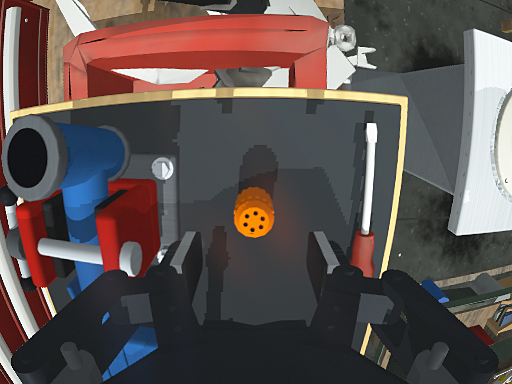

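Wrist view: sole centre at about (256,219), between the pads (190 and 318), both sides clear. Descending and gripping.

>>> arm_command([
  [[-1.5,-0.5,30],0,0.3],
  [[0,0,30],0,0.3],
  [[0,0,12],0,0.3],
  [[0,0,0],0,0.3],
  [[0,0,0],0,-1],
  [[0,0,0],0,-1],
  [[0,0,0],0,-1],
  [[0,0,0],0,-1],
], newtons=40)

```text
time: 2.2
tcp_pos: [469.4, 56.8, 157.7]
tcp_rot: [-2.22, 2.219, -0.002]
force: [-1.2, -0.0, 5.5]
width: 0.296
gripper_force: 39.8
```

>>> arm_command([
  [[0,0,0],0,-1],
  [[0,0,0],0,-1],
])

```text
time: 2.45
tcp_pos: [469.4, 56.8, 157.7]
tcp_rot: [-2.22, 2.219, -0.002]
force: [0.1, 0.3, 6.7]
width: 0.295
gripper_force: 39.8
```

>>> arm_command([
  [[0,0,-20],0,-1],
  [[0,0,-60],0,-1],
  [[0,0,-60],0,-1],
  [[0,0,-60],0,-1],
  [[-40,-13,-10],0,-1],
  [[-40,-13,0],0,-1],
  [[-40,-12,0],0,-1],
  [[0,0,0],0,-1],
])

```text
time: 3.45
tcp_pos: [506.6, 178.6, 364.9]
tcp_rot: [2.223, -2.217, -0.002]
force: [0.1, 0.2, -0.6]
width: 0.294
gripper_force: 39.5
```

```bash
python3 - <<'E'
from h import *
s=r.sense();print(s['tcp_pos'],s['tcp_rot'],s['width'],s['force'])
for n in ['wrist','side']:
    p,d=r.capture(n);cv2.imwrite(f'pics/{n}2.png',p[...,::-1]);np.savez(n+'2',p=p,d=d)
P=cloud('side',d);q=P[(orange(p)>0)&(d>0)];q=q[q[:,2]>250];print(np.median(q,0),q.min(0),q.max(0),len(q))
a=cv2.imread('pics/wrist2.png');b=cv2.imread('pics/side2.png')[60:240,180:330]
cv2.imwrite('pics/c2.png',np.hstack([a[100:384,100:412],cv2.resize(b,(237,284))]))
E
```

```text
[506.64334958 178.61170162 364.91815029] [ 2.22288546e+00 -2.21722052e+00 -1.62398720e-03] 0.2936638186284643 [ 0.10393091  0.23195697 -0.6497435 ]
[504.92421989 167.0177101  363.94656891] [492.89097365 162.32342058 337.69280275] [755.35254416 243.07292534 540.3652746 ] 223
```

View pics/c2.png

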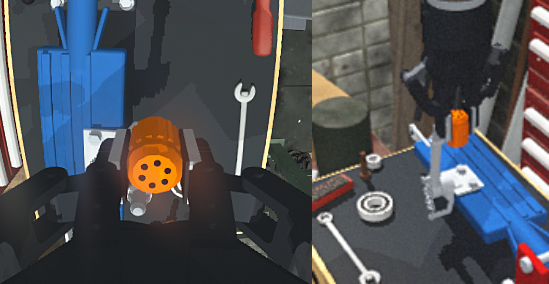

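Left half: the foot is held sole up, and the spigot tip shows at full-picture pixel ~(237,305). Right half: the foot is beside the stand, still above it.

```bash
python3 - <<'E'
from h import *
p=np.load('wrist2.npz')['p']
print(wz(237,305,318.8),wz(237,310,318.8),wz(255,270,377.7-2.3),wz(255,272,377.7))
c=p[240:340,190:300];cv2.imwrite('pics/c3.png',cv2.resize(c,None,fx=6,fy=6,interpolation=cv2.INTER_CUBIC)[...,::-1])
E
```

```text
[518.53176979 241.91904304 318.8       ] [518.67144814 246.71384518 318.8       ] [505.83574615 176.64709493 375.4       ] [505.84550474 176.29414021 377.7       ]
```

View pics/c3.png

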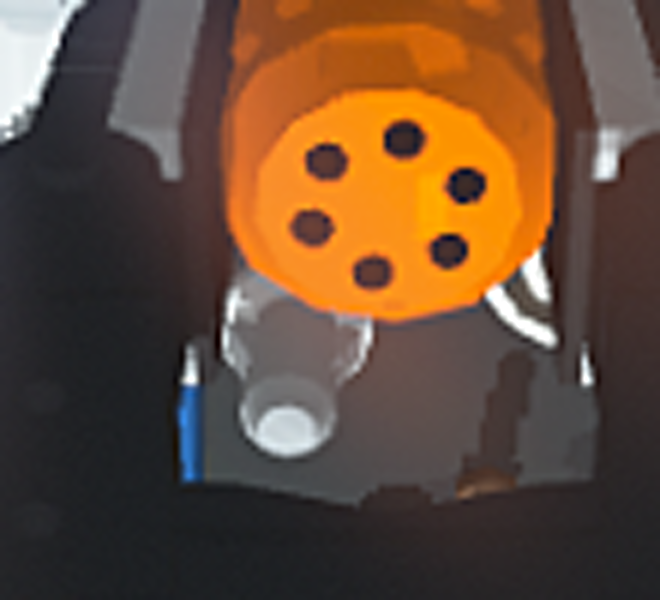

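>>> arm_command([
  [[-35,-6.6,0],0,-1],
  [[-34.5,-6,0],0,-1],
  [[0,0,6],3,-1],
  [[0,0,5],0,-1],
  [[0,0,0],0,-1],
])

```text
time: 4.18
tcp_pos: [518.8, 245.0, 355.2]
tcp_rot: [2.162, -2.279, -0.0]
force: [-0.2, -0.5, -0.3]
width: 0.292
gripper_force: 39.5
```

```bash
python3 - <<'E'
from h import *
s=r.sense();print(s['tcp_pos'],s['tcp_rot'],s['width'],s['force'])
ims=[]
for n in ['scene','side']:
    p,d=r.capture(n);np.savez(n+'3',p=p,d=d);m=orange(p);m[230:]=0;m[:80]=0
    k=np.argwhere(m[:,230:300]);print(n,k.mean(0)+[0,230],k.min(0)+[0,230],k.max(0)+[0,230])
    ims.append(cv2.resize(p[100:210,220:305],(425,550),interpolation=cv2.INTER_CUBIC) if n=='side' else cv2.resize(p[110:220,220:305],(425,550),interpolation=cv2.INTER_CUBIC)) 
cv2.imwrite('pics/c4.png',np.hstack(ims)[:,:800,::-1])
E
```

```text
[518.81638382 244.95163309 355.19844109] [ 2.16173968e+00 -2.27871977e+00 -1.10153338e-04] 0.29246888159607826 [-0.16139712 -0.52059971 -0.31565696]
scene [151.43283582 264.91791045] [142 259] [160 269]
side [126.61751152 261.11520737] [115 255] [137 267]
```

View pics/c4.png

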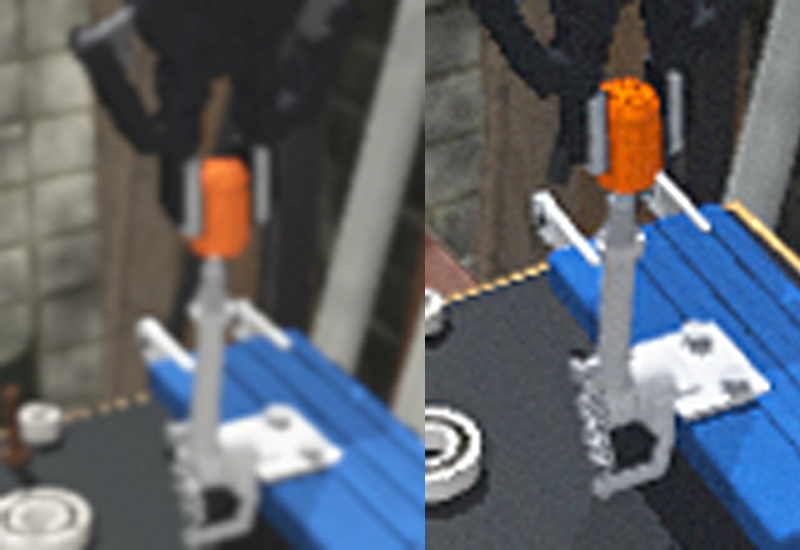

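The foot (scene crop (220,210), side crop (631,135)) sits just above the spigot tip and in line to within 1 px. The TCP lags about 3 mm in y, so I correct that and lower until the tip enters.

>>> arm_command([
  [[0,0,0],0,-1],
  [[-2,0,2],0,-1],
  [[-1,0,4],0,-1],
  [[0,0,0],0,-1],
])

```text
time: 4.78
tcp_pos: [519.0, 249.0, 348.6]
tcp_rot: [2.162, -2.278, -0.0]
force: [1.1, 0.5, -1.5]
width: 0.294
gripper_force: 39.5
```

>>> arm_command([
  [[-0.6,0,4],0,-1],
  [[-0.6,0,4],0,-1],
  [[-0.3,0,2],0,-1],
  [[0,0,0],0,-1],
])

```text
time: 5.28
tcp_pos: [519.3, 250.5, 339.0]
tcp_rot: [2.162, -2.278, -0.0]
force: [-0.4, -0.5, -0.7]
width: 0.29
gripper_force: 39.5
```

>>> arm_command([
  [[-0.4,0,3],0,-1],
  [[-0.4,0,3],0,-1],
  [[0,0,0],0,-1],
  [[0,0,0],0,-1],
])

```text
time: 5.78
tcp_pos: [519.4, 251.4, 333.3]
tcp_rot: [-2.163, 2.279, -0.0]
force: [-0.3, -0.3, -0.3]
width: 0.297
gripper_force: 39.5
```

>>> arm_command([
  [[-0.4,0,3],0,-1],
  [[-0.3,0,2],0,-1],
  [[0,0,0],0,-1],
  [[0,0,0],0,-1],
])

```text
time: 6.28
tcp_pos: [519.2, 251.8, 328.2]
tcp_rot: [2.162, -2.278, -0.0]
force: [-1.3, -1.2, -0.5]
width: 0.293
gripper_force: 39.6
```

>>> arm_command([
  [[-0.3,0,2],0,-1],
  [[-0.3,0,2],0,-1],
  [[0,0,0],0,-1],
  [[0,0,0],0,-1],
])

```text
time: 6.78
tcp_pos: [519.3, 252.3, 324.5]
tcp_rot: [2.162, -2.279, 0.0]
force: [-3.2, -2.7, 3.8]
width: 0.297
gripper_force: 39.9
```

>>> arm_command([
  [[0,0.7,2],0,-1],
  [[-0.2,0,2],0,-1],
  [[0,0,0],0,-1],
  [[0,0,0],0,-1],
])

```text
time: 7.28
tcp_pos: [519.2, 252.9, 321.3]
tcp_rot: [-2.161, 2.277, -0.001]
force: [-2.0, -2.4, 5.6]
width: 0.296
gripper_force: 40.2
```

>>> arm_command([
  [[0,0,2],0,-1],
  [[-0.2,0,2],0,-1],
  [[0,0,0],0,-1],
  [[0,0,0],0,-1],
])

```text
time: 7.78
tcp_pos: [519.2, 253.1, 317.6]
tcp_rot: [-2.161, 2.277, -0.001]
force: [-3.5, -2.1, 7.0]
width: 0.296
gripper_force: 40.3
```

```bash
python3 - <<'E'
from h import *
s=r.sense();print(s['tcp_pos'],s['force'])
ims=[]
for n in ['scene','side']:
    p,d=r.capture(n);P=cloud(n,d);m=orange(p);m[240:]=0;m[:80]=0
    q=P[(m>0)&(d>0)];q=q[abs(q[:,0]-519)<30];print(n,np.percentile(q[:,2],[0,3,50,97,100]),len(q))
    o=np.load(n+'3.npz');P=cloud(n,o['d']);m=orange(o['p']);m[240:]=0;m[:80]=0
    q=P[(m>0)&(o['d']>0)];q=q[abs(q[:,0]-519)<30];print(' before',np.percentile(q[:,2],[0,3,50,97,100]),len(q))
    v=110 if n=='scene' else 100
    ims.append(cv2.resize(p[v:v+110,220:300],(400,550),interpolation=cv2.INTER_CUBIC))
cv2.imwrite('pics/c5.png',np.hstack(ims)[...,::-1])
E
```

```text
[519.16872915 253.12202414 317.56273024] [-3.50448816 -2.05995059  6.98256588]
scene [295.10914457 296.35896283 316.98195883 330.82060451 331.88446807] 131
 before [329.8465419  331.67361689 350.73424407 368.19989271 368.93823461] 134
side [290.29046349 292.65409136 317.01219139 330.31067557 344.30243321] 208
 before [329.21394811 330.86277506 353.73886106 367.16210769 379.73365491] 215
```

View pics/c5.png

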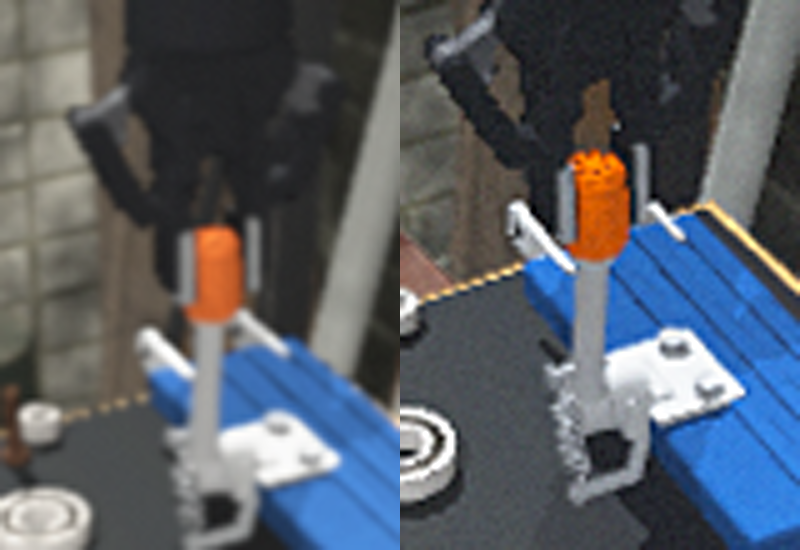

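The foot is on the spigot and has not slipped in the grip, but the barbs haven't clicked yet (7 N). I keep pressing.

>>> arm_command([
  [[0,0.3,1.5],0,-1],
  [[0,0,1.5],0,-1],
  [[0,0,0],0,-1],
  [[0,0,0],0,-1],
])

```text
time: 8.38
tcp_pos: [519.2, 253.7, 316.1]
tcp_rot: [-2.16, 2.274, -0.002]
force: [-3.6, -1.1, 10.4]
width: 0.295
gripper_force: 40.7
```

>>> arm_command([
  [[0,0,1.5],0,-1],
  [[0,0,1.5],0,-1],
  [[0,0,0],0,-1],
  [[0,0,0],0,-1],
])

```text
time: 8.88
tcp_pos: [519.4, 254.3, 314.5]
tcp_rot: [-2.159, 2.272, -0.002]
force: [-6.1, -0.4, 16.1]
width: 0.296
gripper_force: 41.2
```

>>> arm_command([
  [[0,1,1],0,-1],
  [[0,0,0.5],0,-1],
  [[0,0,0],0,-1],
  [[0,0,0],0,-1],
])

```text
time: 9.38
tcp_pos: [519.3, 254.6, 313.9]
tcp_rot: [-2.157, 2.27, -0.004]
force: [-4.2, 0.3, 16.3]
width: 0.298
gripper_force: 41.3
```

>>> arm_command([
  [[0,0.5,1],0,-1],
  [[0,0,0.5],0,-1],
  [[0,0,0],0,-1],
  [[0,0,0],0,-1],
])

```text
time: 9.88
tcp_pos: [519.2, 254.8, 313.2]
tcp_rot: [-2.156, 2.268, -0.005]
force: [-4.7, -0.6, 18.1]
width: 0.294
gripper_force: 41.5
```

Force has followed the deck's own stiffness (2.5 N/mm), so the foot may be wedged by the grip at the stand's 0.14 lean. I ease off, release so it can align, and measure.

>>> arm_command([
  [[0,0,-2],0,-1],
  [[0,0,-2],0,-1],
  [[0,0,-2],0,-1],
  [[0,0,-1],0,-1],
  [[0,0,0],0,-1],
], newtons=20)

```text
time: 10.5
tcp_pos: [519.0, 253.4, 317.0]
tcp_rot: [-2.158, 2.274, -0.005]
force: [0.7, -2.8, 8.1]
width: 0.297
gripper_force: 40.4
```

>>> arm_command([
  [[0,0,-2],0,-1],
  [[0,0,-1],0,-0.3],
  [[0,0,0],0,0],
  [[0,0,0],0,0.1],
  [[0,0,0],0,0.1],
])

```text
time: 11.12
tcp_pos: [516.9, 253.4, 316.9]
tcp_rot: [2.163, -2.278, -0.0]
force: [-0.5, 0.2, 0.3]
width: 0.553
gripper_force: 0.0
```

```bash
cat >> h.py <<'E'
def foot():
    for n in ['scene','side']:
        p,d=r.capture(n);P=cloud(n,d);m=orange(p);m[240:]=0;m[:80]=0
        q=P[(m>0)&(d>0)];q=q[(abs(q[:,0]-519)<30)&(q[:,2]<345)];print(n,np.percentile(q[:,2],[0,3,50,97,100]).round(1),len(q))
        for a in range(290,340,8):
            s=q[abs(q[:,2]-a)<5]
            if len(s)>8: print('  ',a,np.median(s,0).round(1),len(s))
E
python3 - <<'E'
from h import *
s=r.sense();print(s['tcp_pos'],s['force'],s['width']);foot()
E
```

```text
[516.86728441 253.35666154 316.86406864] [-0.50905764  0.17225414  0.33900589] 0.5530776815013122
scene [296.3 298.1 317.  333.2 334.1] 153
   298 [511.5 241.5 299.2] 22
   306 [511.5 238.3 306.7] 38
   314 [511.1 237.3 314.3] 38
   322 [513.2 236.2 321. ] 45
   330 [515.9 237.8 329.4] 42
side [291.5 295.8 318.6 332.2 333.3] 234
   298 [512.6 240.7 299.3] 38
   306 [513.4 239.1 306.2] 43
   314 [514.7 238.3 314.7] 53
   322 [513.1 237.9 322.1] 56
   330 [517.  243.6 329.9] 87
```

>>> arm_command([
  [[0,0,-25],0,0.1],
  [[0,0,-25],0,0.1],
  [[8,-1,0],0,-1],
  [[8,-1,0],0,-1],
  [[0,0,0],0,-1],
  [[0,0,0],0,-1],
  [[0,0,8],0,-1],
  [[0,0,0],0,-1],
])

```text
time: 12.22
tcp_pos: [517.7, 237.0, 358.0]
tcp_rot: [2.161, -2.277, -0.001]
force: [0.6, -1.0, -0.1]
width: -0.001
gripper_force: 0.0
```

>>> arm_command([
  [[0,0,3],0,-1],
  [[0,0,3],0,-1],
  [[0,0,2],0,-1],
  [[0,0,0],0,-1],
  [[0,0,0],0,-1],
])

```text
time: 12.85
tcp_pos: [518.2, 237.1, 351.4]
tcp_rot: [-2.162, 2.279, -0.0]
force: [0.5, -0.4, 0.4]
width: 0.0
gripper_force: 0.0
```

>>> arm_command([
  [[0,0,2],0,-1],
  [[0,0,2],0,-1],
  [[0,0,0],0,-1],
  [[0,0,0],0,-1],
])

```text
time: 13.35
tcp_pos: [518.3, 237.1, 347.9]
tcp_rot: [-2.162, 2.278, -0.001]
force: [0.9, -0.0, 2.9]
width: -0.002
gripper_force: 1.4
```

>>> arm_command([
  [[0,0,2],0,-1],
  [[0,0,2],0,-1],
  [[0,0,0],0,-1],
  [[0,0,0],0,-1],
])

```text
time: 13.85
tcp_pos: [518.8, 237.7, 345.8]
tcp_rot: [-2.16, 2.275, -0.002]
force: [-2.1, 0.6, 9.2]
width: -0.005
gripper_force: 4.3
```

>>> arm_command([
  [[0,0,2],0,-1],
  [[0,0,1.5],0,-1],
  [[0,0,0],0,-1],
  [[0,0,0],0,-1],
])

```text
time: 14.35
tcp_pos: [519.1, 238.4, 344.2]
tcp_rot: [-2.158, 2.271, -0.002]
force: [-3.5, 3.2, 14.1]
width: 0.002
gripper_force: 6.6
```

>>> arm_command([
  [[0,0,1.5],0,-1],
  [[0,0,1],0,-1],
  [[0,0,0],0,-1],
  [[0,0,0],0,-1],
])

```text
time: 14.85
tcp_pos: [519.4, 239.0, 343.1]
tcp_rot: [-2.157, 2.268, -0.002]
force: [-4.6, 3.7, 17.5]
width: 0.001
gripper_force: 8.3
```

>>> arm_command([
  [[0,0,1.5],0,-1],
  [[0,0,1],0,-1],
  [[0,0,0],0,-1],
  [[0,0,0],0,-1],
])

```text
time: 15.35
tcp_pos: [519.6, 239.5, 341.9]
tcp_rot: [-2.156, 2.266, -0.003]
force: [-6.6, 5.7, 21.2]
width: 0.001
gripper_force: 10.0
```

>>> arm_command([
  [[0,0,1.5],0,-1],
  [[0,0,0],0,-1],
  [[0,0,0],0,-1],
])

```text
time: 15.72
tcp_pos: [519.7, 239.9, 341.3]
tcp_rot: [-2.155, 2.264, -0.003]
force: [-7.3, 6.0, 23.5]
width: 0.0
gripper_force: 11.0
```

No drop even at 23.5 N, well above the barbs' peak, so it is probably seated. I back off and check with the last picture.

>>> arm_command([
  [[0,0,-4],0,-1],
  [[0,0,-5],0,-1],
  [[0,0,-10],0,-1],
  [[30,0,-20],0,-1],
  [[40,0,0],0,-1],
  [[0,0,0],0,-1],
])

```text
time: 16.48
tcp_pos: [514.0, 165.2, 372.0]
tcp_rot: [2.159, -2.281, -0.001]
force: [0.2, -0.2, 1.0]
width: 0.002
gripper_force: 0.0
```

```bash
python3 - <<'E'
from h import *
s=r.sense();print(s['tcp_pos'],s['force']);foot()
ims=[]
for n in ['side','wrist','scene']:
    p,d=r.capture(n);np.savez(n+'6',p=p,d=d)
    if n=='side': ims.append(cv2.resize(p[120:195,235:290],(440,600),interpolation=cv2.INTER_CUBIC))
    if n=='wrist': ims.append(cv2.resize(p[220:384,200:298],(358,600),interpolation=cv2.INTER_CUBIC))
cv2.imwrite('pics/c6.png',np.hstack(ims)[...,::-1])
E
```

```text
[513.96092139 165.22572117 372.04950893] [ 0.18651289 -0.15774762  1.03031895]
scene [296.7 298.2 317.8 333.6 334.2] 164
   298 [510.9 240.  300.1] 19
   306 [511.7 240.1 306.5] 39
   314 [511.7 237.9 314.5] 41
   322 [511.7 237.2 321.6] 39
   330 [515.4 240.3 330.8] 55
   338 [516.3 248.8 333.7] 9
side [292.5 295.6 318.7 331.9 333.7] 234
   298 [513.4 240.6 298.9] 37
   306 [513.2 239.7 306.3] 45
   314 [513.1 239.3 314.5] 54
   322 [511.9 237.1 322.2] 50
   330 [516.8 243.9 329.7] 90
```

View pics/c6.png

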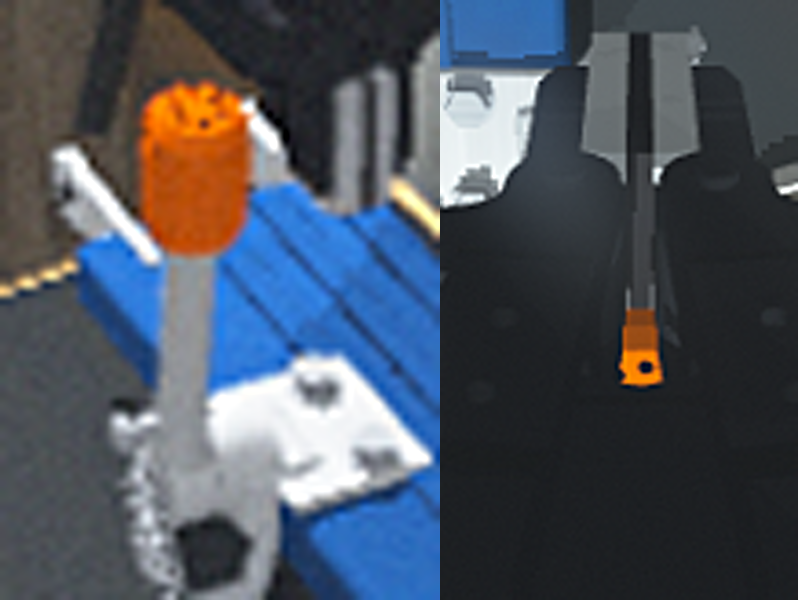

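The foot sits straight on the leg at side crop (195,170) with no collar showing below its rim. Its sole is at z≈333 against 332.7 expected for home, so it is on. I bring the shut fingers to the foot's -y side to fold the stand.

>>> arm_command([
  [[0,-0.5,22],0,-1],
  [[0,0,22],0,-1],
  [[-25,0,0],0,-1],
  [[-22,0,0],0,-1],
  [[-6,0,0],0,-1],
  [[0,0,0],0,-1],
])

```text
time: 17.48
tcp_pos: [517.8, 221.0, 328.6]
tcp_rot: [-2.164, 2.277, -0.0]
force: [0.5, 0.5, 0.4]
width: -0.004
gripper_force: 0.0
```

>>> arm_command([
  [[-6,0,0],0,-1],
  [[-6,0,-1],0,-1],
  [[-6,0,-1],0,-1],
  [[-6,0,-1],0,-1],
  [[0,0,0],0,-1],
])

```text
time: 18.1
tcp_pos: [518.6, 241.5, 331.0]
tcp_rot: [2.157, -2.276, 0.004]
force: [0.9, -7.6, 0.1]
width: 0.001
gripper_force: 3.4
```

>>> arm_command([
  [[-11.5,0,0],0,-1],
  [[-11.5,0,0],0,-1],
  [[-11.5,0,1.5],0,-1],
  [[-11,0,3],0,-1],
  [[-11,0,4],0,-1],
  [[-10,0,5],0,-1],
  [[0,0,0],0,-1],
])

```text
time: 18.98
tcp_pos: [522.5, 311.8, 317.1]
tcp_rot: [-2.163, 2.277, 0.001]
force: [-0.3, -0.2, 0.6]
width: -0.001
gripper_force: 0.7
```

>>> arm_command([
  [[-10,0,6],0,-1],
  [[-9,0,7],0,-1],
  [[-9,0,8],0,-1],
  [[0,0,0],0,-1],
  [[0,0,0],0,-1],
])

```text
time: 19.6
tcp_pos: [524.0, 338.5, 296.7]
tcp_rot: [2.163, -2.279, 0.0]
force: [0.2, -0.2, -0.2]
width: 0.004
gripper_force: 0.0
```

```bash
cat > f.py <<'E'
from h import *
s=r.sense();print(s['tcp_pos'],s['force'])
for n in ['scene','side']:
    p,d=r.capture(n);P=cloud(n,d);m=orange(p)
    q=P[(m>0)&(d>0)];q=q[(abs(q[:,0]-522)<30)&(q[:,2]<345)&(q[:,2]>150)&(q[:,1]>200)];print(n,len(q));
    if len(q): print(np.percentile(q,[3,50,97],axis=0).round(1))
E
python3 f.py
```

```text
[523.97908771 338.510869   296.74464932] [ 0.21028741 -0.22613161 -0.17369208]
scene 18
[[512.6 363.7 206.5]
 [514.5 376.1 213. ]
 [521.7 393.  219.3]]
side 126
[[512.8 361.9 203.5]
 [521.5 377.5 216.1]
 [537.2 394.2 220.9]]
```

Foot and stand are folded: rim at y≈362 (expected 361), top at z≈221 (expected 224). I retreat, check once more and hand in.

>>> arm_command([
  [[10,0,-40],0,-1],
  [[30,0,-50],0,-1],
  [[50,0,-20],0,-1],
  [[50,0,0],0,-1],
  [[0,0,0],0,-1],
  [[0,0,0],0,-1],
])

```text
time: 20.45
tcp_pos: [516.6, 198.4, 407.2]
tcp_rot: [-2.161, 2.279, 0.0]
force: [0.2, -0.8, -0.7]
width: 0.003
gripper_force: 0.0
```

```bash
python3 f.py; python3 -c "
from station import r
print(r.finish_job())"
```

```text
[516.58878688 198.36580843 407.15568472] [ 0.16753067 -0.78034006 -0.70110905]
scene 6
[[512.9 367.8 206.4]
 [513.2 372.6 209.9]
 [514.3 381.6 211.9]]
side 110
[[512.7 361.8 203.4]
 [519.6 377.1 216. ]
 [536.3 394.3 220.9]]
the job is handed in; nothing more can be done
None
```

The foot is on the stand and the stand is snapped to its folded stop, handed in at about 20.5 s. I never saw a distinct click in the force; I judged the foot home from its height and from holding firm under 23.5 N, the peak press.

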